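# Stack the tablet cassettes and jars in their holders

### The job

Stack the three amber tablet cassettes in the rectangular holder, lying flat and lined up with it: the largest at the bottom, the medium one on it and the smallest on top; and stack the two round jars in the round holder, the wide one below and the narrow one on it. Centre each on what carries it, keep all of them upright on the way (they hold tablets), and leave the bottle, the carton and the spatula where they are.

Things in the scene. Friction and masses are not known exactly. Their poses are not given: they have to be found in the camera images.
- cassette_large: the large tablet cassette of three look-alikes (loose): a closed rectangular box, amber with a flat lid, a grey foot and white paper labels; 100 mm long (its x), 60 mm wide (its y), 44 mm high. Origin: centre of its underside, z up. Standing upright on the counter at any yaw; take it across its width. Either way round is right.
- cassette_medium: the medium tablet cassette of three look-alikes (loose): a closed rectangular box, amber with a flat lid, a grey foot and white paper labels; 84 mm long (its x), 50 mm wide (its y), 38 mm high. Origin: centre of its underside, z up. Standing upright on the counter at any yaw; take it across its width. Either way round is right.
- cassette_small: the small tablet cassette of three look-alikes (loose): a closed rectangular box, amber with a flat lid, a grey foot and white paper labels; 66 mm long (its x), 40 mm wide (its y), 34 mm high. Origin: centre of its underside, z up. Standing upright on the counter at any yaw; take it across its width. Either way round is right.
- jar_wide: the wider of two squat round jars (loose): amber with a flat white screw lid of the same diameter, 66 mm in diameter, 46 mm high. Origin: centre of its underside, z up.
- jar_narrow: the narrower of two squat round jars (loose): amber with a flat white screw lid of the same diameter, 50 mm in diameter, 40 mm high. Origin: centre of its underside, z up.
- holder_rect: rectangular dark metal holder fixed to the counter: a shallow tray with dark rubber floor, 126 (x) by 86 (y) mm outside, 116 by 76 mm inside, rim 10 mm above the counter, inner floor 4 mm above the counter. Origin: centre of its underside, at counter height; x is its long side. It can lie left or right, turned either way.
- holder_round: round dark metal holder fixed to the counter: a shallow dish with dark rubber floor, 92 mm outside and 82 mm inside diameter, rim 10 mm and inner floor 4 mm above the counter. Origin: centre of its underside, at counter height.
- bottle: bystander, not to be disturbed: slim amber bottle with neck and white cap, 38 mm in diameter, 70 mm high, loose, standing among the containers. Origin: centre of its underside.
- carton: bystander, not to be disturbed: plain off-white folding carton, 80 (x) by 44 (y) mm, 24 mm high, loose, beyond one of the holders. Origin: centre of its underside.
- spatula: bystander, not to be disturbed: spatula lying flat along its x, about 150 mm long, under 30 mm high, loose, beyond one of the holders. Origin: under its middle.
Mind the look-alikes: they are no part of the job. Leave any blue look-alike of the jar_narrow alone. What is shaped like the cassette_large but blue is not meant.

How it is judged:
At the end, for the whole second after the job is handed in: Large, medium, small cassette stacked in that order in the rectangular holder, wide then narrow jar in the round one: each centred within 12 mm on what carries it, resting on it within 4 mm, level within 0.1 rad, at rest; cassettes within 0.25 rad of the holder's long side (either way round) (horizontal distance between cassette_large and holder_rect below 0.012 m and z of cassette_large in the frame of holder_rect between 0 and 0.008 m and angle between each of cassette_large, cassette_medium, cassette_small, jar_wide, jar_narrow's own z axis and vertical below 0.1 rad and linear speed of each of cassette_large, cassette_medium, cassette_small, jar_wide, jar_narrow below 0.02 m/s and angular speed of each of cassette_large, cassette_medium, cassette_small, jar_wide, jar_narrow below 0.2 rad/s and angle between the x axis of each of cassette_large, cassette_medium, cassette_small and the x axis of holder_rect, either way round below 0.25 rad and horizontal distance between cassette_medium and cassette_large below 0.012 m and z of cassette_medium in the frame of cassette_large between 0.04 and 0.048 m and horizontal distance between cassette_small and cassette_medium below 0.012 m and z of cassette_small in the frame of cassette_medium between 0.034 and 0.042 m and horizontal distance between jar_wide and holder_round below 0.012 m and z of jar_wide in the frame of holder_round between 0 and 0.008 m and horizontal distance between jar_narrow and jar_wide below 0.012 m and z of jar_narrow in the frame of jar_wide between 0.042 and 0.05 m); the robot touches nothing.
It fails at once if a cassette or jar is tipped more than 0.5 rad (angle between any of cassette_large, cassette_medium, cassette_small, jar_wide, jar_narrow's own z axis and vertical above 0.5 rad).
It fails at once if the bottle, carton or spatula is moved by more than 30 mm (distance of any of bottle, carton, spatula from where it was at the start of the episode above 0.03 m).
It also fails if it takes over 136 s, if anything falls off the work surface, if the arm or the gripper's body presses on something with over 40 N, if the wrist force passes 120 N, or if a joint passes its speed limit or range.

### The arm

A 7-joint arm with a two-finger parallel gripper is mounted at the origin on the work surface. World frame = base frame: x ahead of the robot, y to its left, z up, the work surface at z = 0. Lengths are in m, angles in rad, forces in N, time in s.
With the tool pointing down it reaches from about 0.4 to 0.9 m from the base axis. Payload 5.6 kg.
Tool frame: the origin (TCP) lies on the centre line of the jaws, within the pads' length; the fingertips stand robot.tcp_to_tips ahead of it and the grasp point (between the pads) lies 8 mm behind it (robot.tcp_to_tips is the distance from the TCP to the fingertips, in m); y points along the fingers, z is the direction in which the jaws open and shut, and the axes are right-handed (so a half turn about y gives the same grasp; the last joint's range is limited). The gripper opens to 92 mm and grips with 3 to 60 N. Pads are 20 mm wide; open, the fingers measure 128 mm over their backs; the gripper's body (75 mm by 189 mm) begins 69 mm behind the grasp point.
Start: joints at [1.084, 0.468, -0.012, 1.603, 0.006, 1.071, -0.056], TCP at [0.279, -0.587, 0.226] pointing down, gripper open.
Joint ranges: [-2.53, 2.53], [-0.31, 2.02], [-1.57, 1.55], [0.28, 2.44], [-1.29, 4.43], [0.15, 1.84], [-2.92, 2.92]. Speed limits (rad/s): [2.57, 2.57, 3.14, 3.14, 3.14, 3.14, 3.14].

### API

Orientations are given as a unit quaternion [x, y, z, w].
In Python, from bench import robot gives the robot as it stands.
- The arm moves only by the tool step_arm, never from a script. Its argument "targets" is a list of rows, each a list of 4 numbers: the shift along the tool's x, y, z in cm, then the turn about the tool's y in rad. A call has 1 to 10 rows; each row is the pose to reach, as a shift and turn from the pose commanded when the call began, along the tool's axes at that moment; what a row does not reach only later rows make up. A row lasts 1/12 s, in which the tool goes at most 41.7 mm and 7.16 degrees, less where a joint would pass 70% of its speed; a pose out of reach is approached as far as the arm can. A call with a gripper value outside its range is refused whole. "grip" is the opening in per cent of the stroke, from 0 (shut) to 100 (fully open), set as the call begins (left out, the last holds). The fingers move at their own pace and stop on an object; the grip force is fixed at half the most. Time passes only in rows, so rows that repeat a pose let the fingers close. It gives the time, the measured TCP pose, the force and the opening at its end, in the units of the state.
- robot.sense(): the state, without advancing time (a new reading comes with each control period).
- robot.get_image(name): name is "scene" or "top" or "wrist"; returns the picture (420x560x3 uint8, blue, green, red); there is no depth.
- robot.calibration(name): a dict with "fx", "fy", "cx", "cy" (pixels), "k1" (the pictures are not rectified: a ray, as slopes to the right and down, at radius r is drawn at 1 + k1 r^2 times it, then the intrinsics apply), "R" (3x3) and "t" (3): a world point X has camera coordinates R X + t. Camera axes: x right, y down, z forward; pixel columns grow to the right and rows downward; lengths in m; the calibration is good to about 2 mm. A picture is of the moment at which its call begins: read the wrist's pose just before it. calibration takes no time and is no camera call; for the wrist camera it gives the pose at the moment of the call.
- robot.finish_job(): hands the job in, once; it reports no verdict.
The state is a dict: "clock": time; "joints": joint angles; "joint_velocities": joint speeds; "effort": joint torques, N m; "eef_pos": TCP position; "eef_rot": TCP orientation; "contact_force": force on the tool from outside, world axes, zero at the start; "ft_torque": the same for the moment, N m; "width": finger opening in m.
Only numpy, scipy, OpenCV 4.12 (cv2) and the standard library are available. Lean on these libraries where they do the work, as an engineer would, in place of code of your own. Each camera call takes 0.05 s, during which the arm holds its last target. There are 200 camera calls.

## Working session

There is one attempt and no reset: what is moved stays moved. The work goes in short steps, Python scripts to look and compute and a tool call to move; the robot and the scene stay as the last step left them, time stands still between calls to the robot, and variables do not carry over. Pictures are saved under pics/ and viewed, about 12 in all and at most 16, crops included, and the job is handed in when it is done.

Besides the shell and the picture viewer there is one more tool, called after "Call:" as a command line: name --pt "numbers of a row" for each row, then --argument value for the rest. step_arm: Moves the arm, as the interface text tells. Its arguments: {"type":"object","properties":{"targets":{"type":"array"},"grip":{"type":"number"}},"required":["targets"]}

```bash
ls; mkdir -p pics; python3 - <<'E'
from bench import robot
import cv2,numpy as np
s=robot.sense(); print({k:np.round(v,3).tolist() for k,v in s.items()}, robot.tcp_to_tips)
for n in ("top","scene"):
    im=robot.get_image(n); cv2.imwrite(f"pics/{n}0.png",im)
    c=robot.calibration(n); print(n,{k:np.round(v,4).tolist() for k,v in c.items()})
E
```

```text
pics
{'clock': 0.0, 'joints': [1.084, 0.468, -0.012, 1.604, 0.006, 1.071, -0.056], 'joint_velocities': [-0.0, -0.001, -0.0, -0.001, -0.001, 0.0, -0.0], 'effort': [0.001, -52.058, -0.011, -24.375, -0.056, 0.017, 0.0], 'eef_pos': [0.279, -0.587, 0.225], 'eef_rot': [-0.156, 0.69, -0.689, 0.155], 'contact_force': [0.008, 0.356, -0.08], 'ft_torque': [0.013, 0.005, 0.032], 'width': 0.092} 0.011
top {'fx': 537.9092, 'fy': 537.9092, 'cx': 266.6269, 'cy': 208.8938, 'k1': 0.073, 'R': [[0.0232, -0.9996, 0.0152], [-0.9866, -0.0254, -0.1615], [0.1618, -0.0113, -0.9868]], 't': [-0.0084, 0.4813, 1.4765]}
scene {'fx': 399.5198, 'fy': 399.5198, 'cx': 278.765, 'cy': 211.816, 'k1': -0.0183, 'R': [[0.3379, 0.9411, -0.012], [0.6824, -0.2537, -0.6855], [-0.6482, 0.2234, -0.728]], 't': [-0.1773, -0.2879, 1.4766]}
```

View pics/top0.png

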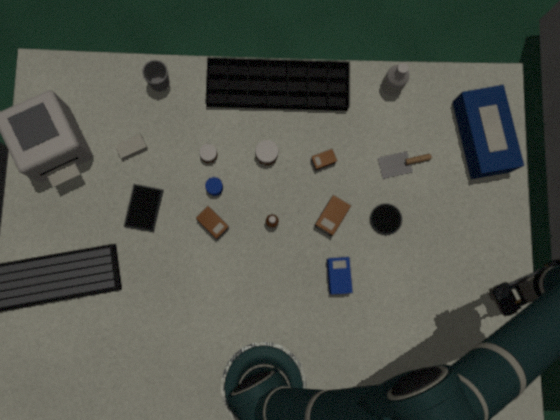

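View pics/scene0.png

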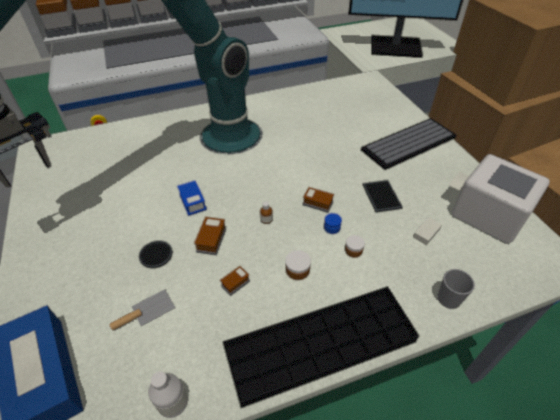

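The top view (up = +x, left = +y) shows these candidates:
- **Amber cassettes:** (333,215) is the biggest, then (212,222) and (323,160). The blue look-alike is at (340,276).
- **White-lidded jars:** (266,152) is wide and (208,153) narrow. The blue look-alike is at (214,186).
- **Holders:** rectangular at (144,208), round at (386,219).
- **Bystanders:** bottle (272,221), carton (132,146), spatula (405,162).

I choose by colour and size, and will check that with measurements and one crop.

```bash
cat > h.py <<'E'
import cv2,numpy as np
from bench import robot
from scipy.spatial.transform import Rotation as Ro
def ray(c,uv,z):
    K=np.array([[c['fx'],0,c['cx']],[0,c['fy'],c['cy']],[0,0,1]],float)
    p=cv2.undistortPoints(np.array(uv,float).reshape(-1,1,2),K,np.array([c['k1'],0,0,0.])).reshape(-1,2)
    R=np.array(c['R']);C=-R.T@np.array(c['t']);d=np.c_[p,np.ones(len(p))]@R
    return (C+d*((z-C[2])/d[:,2])[:,None])[:,:2]
def proj(c,X):
    X=np.array(X,float).reshape(-1,3)@np.array(c['R']).T+c['t'];s=X[:,:2]/X[:,2:]
    s=s*(1+c['k1']*(s**2).sum(1))[:,None];return s*[c['fx'],c['fy']]+[c['cx'],c['cy']]
def comp(m,uv,r=30):
    n,l,st,ce=cv2.connectedComponentsWithStats(m.astype(np.uint8))
    i=1+np.argmin(np.hypot(*(ce[1:]-uv).T)+1e3*(st[1:,4]<40));return l==i
def rect(c,m,z):
    k,_=cv2.findContours(m.astype(np.uint8),cv2.RETR_EXTERNAL,cv2.CHAIN_APPROX_NONE)
    k=max(k,key=cv2.contourArea).reshape(-1,2)
    P=ray(c,k,z); (x,y),(w,h),a=cv2.minAreaRect((P*1000).astype(np.float32))
    if w<h:w,h,a=h,w,a+90
    ys,xs=np.nonzero(m); ctr=ray(c,[[xs.mean(),ys.mean()]],z)[0]
    return np.round([x,y,w,h,(a+90)%180-90],1),np.round(ctr*1000,1)
E
python3 - <<'E'
from h import *
im=cv2.imread('pics/top0.png');c=robot.calibration('top')
hsv=cv2.cvtColor(im,cv2.COLOR_BGR2HSV);H,S,V=cv2.split(hsv)
for n,p in dict(L=(333,215),M=(212,222),Sm=(323,160),JW=(266,152),JN=(208,153),HR=(144,208),HO=(386,219),bot=(272,221),floor=(240,200),carton=(132,146)).items():
    print(n,hsv[p[1],p[0]])
amb=(((H<18)|(H>172))&(S>110)); dark=V<60
def fill(m):
    m=cv2.morphologyEx(m.astype(np.uint8),cv2.MORPH_CLOSE,np.ones((5,5)))
    k,_=cv2.findContours(m,cv2.RETR_EXTERNAL,cv2.CHAIN_APPROX_NONE);return cv2.drawContours(m*0,k,-1,1,-1)
amb=fill(amb);dark=fill(dark)
for n,p,m,z in [('L',(333,215),amb,.022),('M',(212,222),amb,.019),('S',(323,160),amb,.017),('HR',(144,208),dark,.008),('HO',(386,219),dark,.008),('bot',(272,221),amb,.03)]:
    print(n,*rect(c,comp(m,p),z))
cv2.imwrite('pics/crop0.png',cv2.resize(im[125:305,105:455],None,fx=2.2,fy=2.2,interpolation=cv2.INTER_CUBIC))
E
```

```text
L [ 13 142  97]
M [ 14 160  83]
Sm [ 15 143  98]
JW [ 20  23 131]
JN [ 16  26 129]
HR [75 51 10]
HO [25 96 16]
bot [ 23  25 122]
floor [ 28  26 119]
carton [ 21  35 117]
L [ 471.2 -184.3  100.    57.   -30.9] [ 471.3 -184.5]
M [442.5 158.   81.6  46.1  46.6] [442.3 157.9]
S [ 635.4 -158.8   64.9   39.8  -68.5] [ 635.8 -158.8]
HR [480.3 355.5 125.1  84.  -10. ] [480.  355.7]
HO [ 466.1 -338.4   89.3   85.8  -44.4] [ 465.6 -337.8]
bot [444.9 -11.2  31.2  21.8  85.7] [442.7 -11. ]
```

View pics/crop0.png

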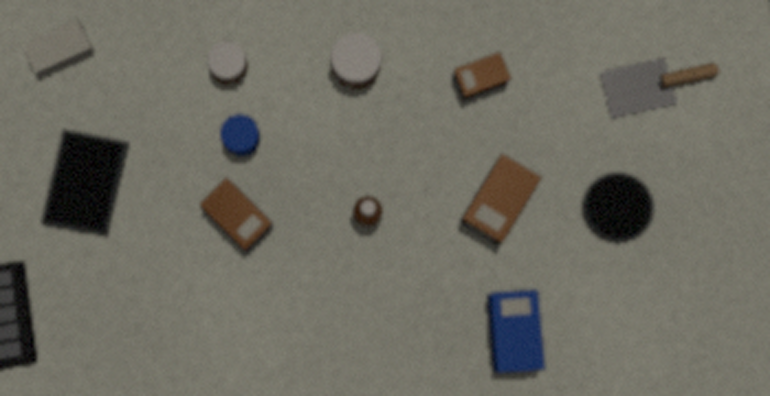

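The crop confirms the choice: three amber cassettes measuring 100, 82 and 65 mm long, white-lidded wide and narrow jars, and a dark tray and dish. The blue look-alikes stay out. Next I write a move planner.

```bash
cat >> h.py <<'E'
def go(x,y,z,yaw):
    """yaw: world angle (deg) of jaw-opening axis. prints row in tool axes (cm, rad), choices +-pi"""
    s=robot.sense();R=Ro.from_quat(s['eef_rot']).as_matrix()
    d=R.T@(np.array([x,y,z])-s['eef_pos'])*100
    zw=np.degrees(np.arctan2(R[1,2],R[0,2]))
    t=-np.radians((yaw-zw+90)%180-90)  # tool y points down
    print('t',round(s['clock'],2),'row',np.round(d,2),'turn',round(t,3),'or',round(t-np.sign(t)*np.pi,3),
      'j7',round(s['joints'][6],2),'jaw',round(zw,1),'daz',round(np.arctan2(y,x)-np.arctan2(s['eef_pos'][1],s['eef_pos'][0]),2),'ydown',np.round(R[:,1],3),'pos',np.round(s['eef_pos'],4))
E
python3 - <<'E'
from h import *
c=robot.calibration('top')
print(ray(c,[[266.8,151.4]],.046),ray(c,[[208.6,152.7]],.040),ray(c,[[214,186]],.04),ray(c,[[340,274]],.04))
go(.471,-.184,.226,59.1)
E
```

```text
[[0.64641146 0.00681966]] [[0.63954103 0.17282541]] [[0.54303506 0.15377229]] [[ 0.30438569 -0.20336386]]
t 0.1 row [-34.64  -0.09 -28.11] turn 0.983 or -2.159 j7 -0.06 jaw -64.6 daz 0.75 ydown [-0.001  0.001 -1.   ] pos [ 0.2788 -0.5866  0.2248]
```

Call:
step_arm --pt "-34.64 0 -28.11 0.983" --pt "-34.64 0 -28.11 0.983" --pt "-34.64 0 -28.11 0.983" --pt "-34.64 0 -28.11 0.983" --pt "-34.64 0 -28.11 0.983" --pt "-34.64 0 -28.11 0.983" --pt "-34.64 0 -28.11 0.983" --pt "-34.64 0 -28.11 0.983" --pt "-34.64 0 -28.11 0.983" --pt "-34.64 0 -28.11 0.983"

```text
clock: 0.93
eef_pos: [0.4516, -0.2246, 0.2255]
eef_rot: [-0.189, -0.681, 0.681, 0.189]
contact_force: [0.8, -0.1, -0.6]
width: 0.0918
```

```bash
python3 - <<'E'
from h import *
go(.471,-.184,.226,59.1)
E
```

```text
t 0.93 row [ 0.43 -0.05 -4.48] turn -0.002 or 3.139 j7 -1.72 jaw -121.0 daz 0.09 ydown [-0. -0. -1.] pos [ 0.4516 -0.2246  0.2255]
```

Call:
step_arm --pt "0.43 0 -4.48 0" --pt "0.43 0 -4.48 0" --pt "0.43 0 -4.48 0"

```text
clock: 1.18
eef_pos: [0.4717, -0.1827, 0.2254]
eef_rot: [0.186, 0.682, -0.682, -0.186]
contact_force: [-0.7, -0.9, 0.2]
width: 0.0922
```

```bash
python3 - <<'E'
from h import *
c=robot.calibration('wrist')
go(.471,-.184,.226,59.1)
im=robot.get_image('wrist');cv2.imwrite('pics/w1.png',im)
print({k:np.round(v,3).tolist() for k,v in c.items()})
print(proj(c,[[.471,-.184,.044]]))
E
```

```text
t 1.18 row [-0.01 -0.06  0.15] turn 0.006 or -3.135 j7 -1.81 jaw -120.5 daz -0.0 ydown [-0.     0.001 -1.   ] pos [ 0.4717 -0.1827  0.2254]
{'fx': 325.491, 'fy': 325.491, 'cx': 281.185, 'cy': 212.764, 'k1': -0.069, 'R': [[-0.508, -0.861, 0.001], [-0.822, 0.486, 0.297], [-0.256, 0.15, -0.955]], 't': [0.082, 0.443, 0.54]}
[[282.72348878 193.44025913]]
```

View pics/w1.png

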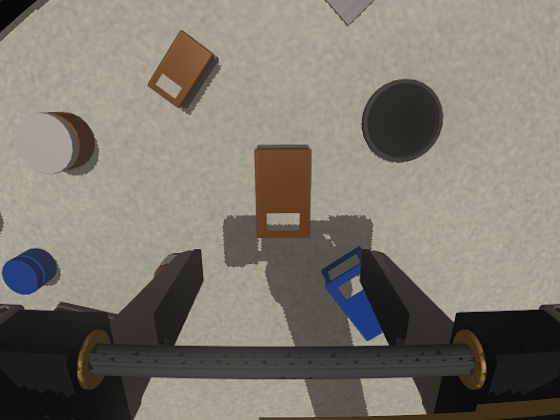

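The wrist view shows the large cassette's lid at columns 254–311, rows 149–238. Its centre (282,193) matches the projected (283,193). The round dish is at (402,120), the small cassette at (182,68) and the wide jar's lid at (45,142). I descend.

Call:
step_arm --pt "0 4 0 0" --pt "0 8 0 0" --pt "0 12 0 0" --pt "0 15 0 0" --pt "0 17 0 0" --pt "0 18.5 0 0" --pt "0 19.5 0 0" --pt "0 19.85 0 0" --pt "0 19.85 0 0"

```text
clock: 1.98
eef_pos: [0.47, -0.1868, 0.0266]
eef_rot: [-0.189, -0.681, 0.682, 0.189]
contact_force: [0.6, -0.4, 0.6]
width: 0.0919
```

Call:
step_arm --grip 0 --pt "0 0 0 0" --pt "0 0 0 0" --pt "0 0 0 0" --pt "0 0 0 0" --pt "0 0 0 0" --pt "0 0 0 0" --pt "0 0 0 0" --pt "0 0 0 0"

```text
clock: 2.65
eef_pos: [0.4714, -0.1856, 0.0277]
eef_rot: [0.189, 0.682, -0.682, -0.188]
contact_force: [-0.4, 0.3, 5.6]
width: 0.0598
```

Call:
step_arm --pt "0 -1 0 0" --pt "0 -3 0 0" --pt "0 -6 0 0" --pt "0 -9 0 0" --pt "0 -12 0 0" --pt "0 -13 0 0" --pt "0 -13 0 0"

```text
clock: 3.23
eef_pos: [0.4722, -0.1863, 0.1597]
eef_rot: [-0.19, -0.681, 0.682, 0.187]
contact_force: [0.3, 0.1, -1.6]
width: 0.0596
```

```bash
python3 - <<'E'
from h import *
print(robot.sense()['width'],robot.sense()['contact_force'])
go(.480,.3556,.157,80)
E
```

```text
0.05962161493809569 [ 0.3169586   0.08725093 -1.57526055]
t 3.23 row [ 27.17   0.17 -46.89] turn -0.365 or 2.777 j7 -1.82 jaw -120.9 daz 1.01 ydown [ 0.005 -0.002 -1.   ] pos [ 0.4722 -0.1863  0.1597]
```

Call:
step_arm --pt "0.8 0 -1.3 0" --pt "2.3 0 -3.9 -0.03" --pt "4 0 -7 -0.07" --pt "5.8 0 -10 -0.11" --pt "7.5 0 -13 -0.15" --pt "9.3 0 -16 -0.19" --pt "11 0 -19 -0.22" --pt "12.7 0 -22 -0.25" --pt "14.5 0 -25 -0.28" --pt "16.2 0 -28 -0.3"

```text
clock: 4.07
eef_pos: [0.4737, 0.139, 0.155]
eef_rot: [-0.083, -0.702, 0.703, 0.085]
contact_force: [0.2, 0.2, -2.3]
width: 0.0602
```

```bash
python3 - <<'E'
from h import *
go(.480,.3556,.157,80)
E
```

```text
t 4.07 row [  4.5   -0.22 -21.2 ] turn -0.063 or 3.078 j7 -2.27 jaw -103.6 daz 0.35 ydown [-0.004 -0.001 -1.   ] pos [0.4737 0.139  0.155 ]
```

Call:
step_arm --pt "0.8 -0.2 -3.5 -0.02" --pt "1.5 -0.2 -7 -0.04" --pt "2.2 -0.2 -10.5 -0.05" --pt "3 -0.2 -14 -0.063" --pt "3.6 -0.2 -17 -0.063" --pt "4.1 -0.2 -19.5 -0.063" --pt "4.4 -0.2 -20.7 -0.063" --pt "4.5 -0.2 -21.2 -0.063" --pt "4.5 -0.2 -21.2 -0.063" --pt "4.5 -0.2 -21.2 -0.063"

```text
clock: 4.9
eef_pos: [0.482, 0.3523, 0.158]
eef_rot: [-0.062, -0.703, 0.705, 0.063]
contact_force: [0.1, -0.6, -2.1]
width: 0.0597
```

```bash
python3 - <<'E'
from h import *
go(.480,.3556,.031,80)
c=robot.calibration('wrist');im=robot.get_image('wrist');cv2.imwrite('pics/w2.png',im)
z=robot.sense()['eef_pos'][2]
a=np.radians(-10);u=np.array([np.cos(a),np.sin(a)]);v=np.array([-u[1],u[0]])
print('rim corners',proj(c,[[*(np.array([.480,.3556])+sx*.063*u+sy*.043*v),.010] for sx,sy in((1,1),(1,-1),(-1,-1),(-1,1))]).round(0).tolist())
p=robot.sense()['eef_pos'][:2]
print('box top',proj(c,[[*(p+sx*.05*u+sy*.03*v),z+.017] for sx,sy in((1,1),(1,-1),(-1,-1),(-1,1))]).round(0).tolist())
E
```

```text
t 4.9 row [ 0.24 12.7  -0.32] turn -0.003 or 3.138 j7 -2.59 jaw -100.2 daz 0.01 ydown [-0.001 -0.002 -1.   ] pos [0.482  0.3523 0.158 ]
rim corners [[231.0, 139.0], [324.0, 139.0], [320.0, 262.0], [237.0, 263.0]]
box top [[215.0, 191.0], [350.0, 191.0], [338.0, 369.0], [228.0, 370.0]]
```

View pics/w2.png

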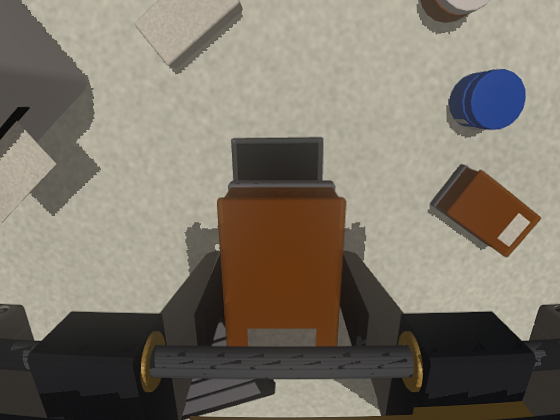

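The wrist view shows the tray rim's far corners at (232,138) and (323,138), against predicted (231,139) and (324,139). The held box is aligned over it, so I lower.

Call:
step_arm --pt "0.2 3 -0.3 0" --pt "0.2 6 -0.3 0" --pt "0.2 8.5 -0.3 0" --pt "0.2 10.5 -0.3 0" --pt "0.2 11.5 -0.3 0" --pt "0.2 12.2 -0.3 0" --pt "0.2 12.5 -0.3 0" --pt "0.2 12.6 -0.3 0" --pt "0.2 12.6 -0.3 0"

```text
clock: 5.7
eef_pos: [0.4813, 0.3579, 0.034]
eef_rot: [0.063, 0.705, -0.704, -0.062]
contact_force: [-0.2, 0.5, -2.3]
width: 0.0597
```

```bash
python3 - <<'E'
from h import *
print(robot.sense()['contact_force'])
go(.480,.3556,.031,80)
E
```

```text
[-0.20259323  0.54228649 -2.29069101]
t 5.7 row [0.08 0.3  0.25] turn -0.002 or 3.14 j7 -2.65 jaw -100.1 daz -0.0 ydown [ 0.001  0.001 -1.   ] pos [0.4813 0.3579 0.034 ]
```

Call:
step_arm --pt "0 0.1 0 0" --pt "0 0.1 0 0" --pt "0 0.2 0 0" --pt "0 0.2 0 0" --pt "0 0.3 0 0" --pt "0 0.3 0 0"

```text
clock: 6.2
eef_pos: [0.4811, 0.3582, 0.0318]
eef_rot: [0.063, 0.705, -0.704, -0.062]
contact_force: [-2.1, -2.5, 10.8]
width: 0.0598
```

Call:
step_arm --grip 100 --pt "0 0 0 0" --pt "0 0 0 0" --pt "0 0 0 0" --pt "0 0 0 0" --pt "0 0 0 0" --pt "0 0 0 0" --pt "0 -3 0 0" --pt "0 -7 0 0" --pt "0 -11 0 0" --pt "0 -15 0 0"

```text
clock: 7.03
eef_pos: [0.4801, 0.3575, 0.1814]
eef_rot: [-0.062, -0.704, 0.705, 0.063]
contact_force: [0.6, 1.9, -0.5]
width: 0.0914
```

```bash
python3 - <<'E'
from h import *
go(.4423,.158,.2,136.6)
im=robot.get_image('top');cv2.imwrite('pics/top1.png',im)
hsv=cv2.cvtColor(im,cv2.COLOR_BGR2HSV);H,S,V=cv2.split(hsv)
E
```

```text
t 7.03 row [ 0.23 -1.85 20.3 ] turn -0.989 or 2.152 j7 -2.59 jaw -100.1 daz -0.3 ydown [-0.001 -0.001 -1.   ] pos [0.4801 0.3575 0.1814]
```

Call:
step_arm --pt "0 -1.8 3 -0.12" --pt "0 -1.8 6 -0.24" --pt "0 -1.8 10 -0.36" --pt "0.1 -1.8 14 -0.48" --pt "0.2 -1.8 17 -0.6" --pt "0.2 -1.8 19 -0.72" --pt "0.23 -1.8 20.3 -0.84" --pt "0.23 -1.8 20.3 -0.96" --pt "0.23 -1.8 20.3 -0.989" --pt "0.23 -1.8 20.3 -0.989"

```text
clock: 7.92
eef_pos: [0.4428, 0.1578, 0.198]
eef_rot: [0.279, -0.65, 0.65, -0.279]
contact_force: [0.2, 0.9, 0.5]
width: 0.0916
```

```bash
python3 - <<'E'
from h import *
c=robot.calibration('wrist')
go(.4423,.158,.021,136.6)
im=robot.get_image('wrist');cv2.imwrite('pics/w3.png',im)
a=np.radians(46.6);u=np.array([np.cos(a),np.sin(a)]);v=np.array([-u[1],u[0]])
print('M top',proj(c,[[.4423,.158,.038]]),proj(c,[[*(np.array([.4423,.158])+sx*.042*u+sy*.025*v),.038] for sx,sy in((1,1),(1,-1),(-1,-1),(-1,1))]).round(0).tolist())
E
```

```text
t 7.92 row [ 0.02 17.7  -0.05] turn -0.001 or 3.141 j7 -1.31 jaw -43.4 daz 0.0 ydown [ 0.  0. -1.] pos [0.4428 0.1578 0.198 ]
M top [[280.93029768 199.06497807]] [[255.0, 158.0], [306.0, 157.0], [305.0, 238.0], [257.0, 238.0]]
```

View pics/w3.png

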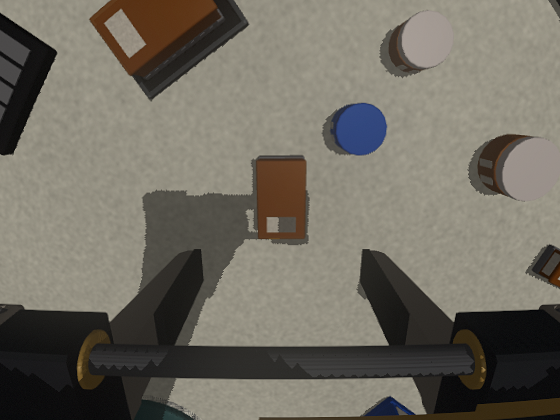

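The medium lid spans columns 257–306, rows 158–240, and the prediction is within a pixel or two. The large box sits in the tray at the upper left. I descend.

Call:
step_arm --pt "0 4 0 0" --pt "0 8 0 0" --pt "0 11.5 0 0" --pt "0 14 0 0" --pt "0 16 0 0" --pt "0 17.2 0 0" --pt "0 17.7 0 0" --pt "0 17.7 0 0"

```text
clock: 8.63
eef_pos: [0.4419, 0.1584, 0.02]
eef_rot: [-0.28, 0.65, -0.649, 0.279]
contact_force: [-0.9, 0.7, 0.6]
width: 0.092
```

Call:
step_arm --grip 0 --pt "0 0 0 0" --pt "0 0 0 0" --pt "0 0 0 0" --pt "0 0 0 0" --pt "0 0 0 0" --pt "0 0 0 0" --pt "0 0 0 0" --pt "0 0 0 0" --pt "0 0 0 0"

```text
clock: 9.38
eef_pos: [0.443, 0.1582, 0.0214]
eef_rot: [0.279, -0.649, 0.65, -0.28]
contact_force: [-0.3, -1.9, 4.3]
width: 0.0498
```

Call:
step_arm --pt "0 -1 0 0" --pt "0 -3 0 0" --pt "0 -6 0 0" --pt "0 -9 0 0" --pt "0 -12 0 0" --pt "0 -14 0 0" --pt "0 -14.5 0 0" --pt "0 -14.5 0 0"

```text
clock: 10.05
eef_pos: [0.4434, 0.1583, 0.1674]
eef_rot: [0.278, -0.649, 0.65, -0.28]
contact_force: [-0.1, 0.3, -2.7]
width: 0.0497
```

```bash
python3 - <<'E'
from h import *
print(robot.sense()['width'],robot.sense()['contact_force'])
go(.480,.3565,.165,80)
im=robot.get_image('top');cv2.imwrite('pics/top2.png',im)
c=robot.calibration('top')
H,S,V=cv2.split(cv2.cvtColor(im,cv2.COLOR_BGR2HSV))
amb=cv2.morphologyEx((((H<18)|(H>172))&(S>110)).astype(np.uint8),cv2.MORPH_CLOSE,np.ones((5,5)))
p=proj(c,[[.48,.3565,.026]])[0];print(p)
m=comp(amb,p);print(rect(c,m,.026))
cv2.imwrite('pics/c2.png',cv2.resize(im[140:270,90:260],None,fx=4,fy=4,interpolation=cv2.INTER_CUBIC))
E
```

```text
0.04974821172176076 [-0.08129841  0.26515619 -2.65746859]
t 10.05 row [-16.9    0.26 -10.97] turn 0.987 or -2.155 j7 -1.34 jaw -43.5 daz 0.3 ydown [ 0.003  0.    -1.   ] pos [0.4434 0.1583 0.1674]
[141.50428412 206.95519936]
(array([480.7, 360.1, 110.3,  64.5,  -9.5]), array([486. , 359.6]))
```

View pics/c2.png

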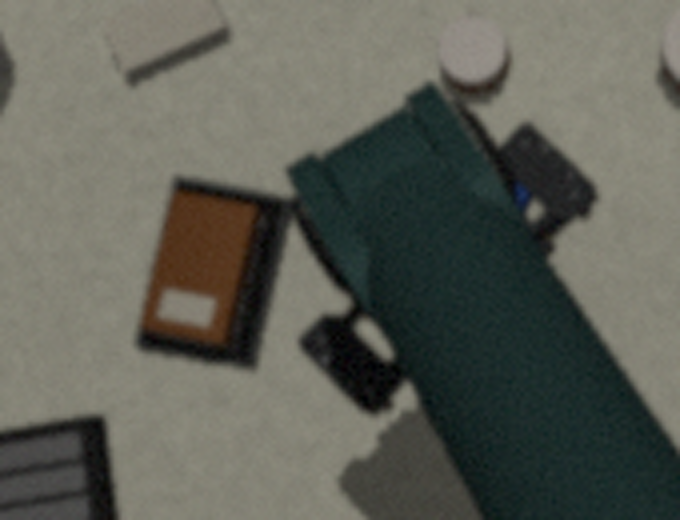

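The crop shows the large box in the tray, with the visible tray strip mostly on the right, as parallax would give. I measure its lid centre.

```bash
python3 - <<'E'
from h import *
c=robot.calibration('top');im=cv2.imread('pics/top2.png')
H,S,V=cv2.split(cv2.cvtColor(im,cv2.COLOR_BGR2HSV))
hx=(((H<20)|(H>172))&(S>100)&(V>55)).astype(np.uint8)
hx=cv2.morphologyEx(hx,cv2.MORPH_CLOSE,np.ones((7,7)))
m=comp(hx,(140.5,207));print(rect(c,m,.048),m.sum())
print(ray(c,[[140.5,207]],.048))
q=np.array([[175,178],[290,200],[257,367],[137,350]])/4+[90,140]
print('tray',ray(c,q,.010).round(4).tolist(),ray(c,q,.010).mean(0))
E
```

```text
(array([478. , 357.8,  99.9,  58.4, -10.1]), array([482.2, 356.8])) 652
[[0.47624666 0.3543542 ]]
tray [[0.5473, 0.386], [0.5335, 0.3034], [0.4123, 0.32], [0.4224, 0.4047]] [0.47887958 0.35350497]
```

The large box is at (478,358) mm with yaw −10.1°, and the tray at (480,356). That is about 3 mm off, well inside tolerance. I carry the medium over.

Call:
step_arm --pt "-1.5 0.2 -1 0.08" --pt "-4 0.2 -2.6 0.18" --pt "-6.5 0.2 -4.2 0.29" --pt "-9 0.2 -5.8 0.4" --pt "-11.5 0.2 -7.5 0.51" --pt "-13.5 0.2 -8.8 0.62" --pt "-15.3 0.2 -10 0.73" --pt "-16.5 0.2 -10.8 0.84" --pt "-16.9 0.2 -11.0 0.94" --pt "-16.9 0.2 -11.0 0.987"

```text
clock: 10.93
eef_pos: [0.4774, 0.3578, 0.161]
eef_rot: [-0.061, -0.703, 0.705, 0.063]
contact_force: [0.5, -0.8, -2.2]
width: 0.0502
```

Call:
step_arm --pt "0 0 0 0" --pt "0 0 0 0"

```text
clock: 11.1
eef_pos: [0.478, 0.3559, 0.1618]
eef_rot: [-0.06, -0.703, 0.705, 0.062]
contact_force: [0.1, 0.3, -2.1]
width: 0.0496
```

```bash
python3 - <<'E'
from h import *
go(.479,.357,.069,80)
E
```

```text
t 11.1 row [-0.11  9.28 -0.15] turn 0.002 or -3.139 j7 -2.58 jaw -99.9 daz 0.0 ydown [-0.003 -0.003 -1.   ] pos [0.478  0.3559 0.1618]
```

Call:
step_arm --pt "-0.1 2 -0.1 0" --pt "-0.1 4.5 -0.1 0" --pt "-0.1 6.5 -0.1 0" --pt "-0.1 8 -0.1 0" --pt "-0.1 8.8 -0.1 0" --pt "-0.1 9 -0.1 0" --pt "-0.1 9.1 -0.1 0" --pt "-0.1 9.1 -0.1 0"

```text
clock: 11.77
eef_pos: [0.4806, 0.3576, 0.0735]
eef_rot: [0.062, 0.705, -0.704, -0.061]
contact_force: [-0.0, -0.6, -2.4]
width: 0.0501
```

Call:
step_arm --pt "0 0.1 0 0" --pt "0 0.1 0 0" --pt "0 0.2 0 0" --pt "0 0.2 0 0"

```text
clock: 12.1
eef_pos: [0.4804, 0.3575, 0.0714]
eef_rot: [0.062, 0.705, -0.704, -0.061]
contact_force: [-0.6, 0.1, -1.7]
width: 0.0498
```

Call:
step_arm --pt "0 0.1 0 0" --pt "0 0.1 0 0" --pt "0 0.2 0 0" --pt "0 0.2 0 0"

```text
clock: 12.43
eef_pos: [0.4803, 0.3575, 0.0694]
eef_rot: [0.062, 0.704, -0.704, -0.061]
contact_force: [-0.8, -0.4, 2.3]
width: 0.0498
```

Call:
step_arm --pt "0 0.1 0 0" --pt "0 0.1 0 0" --pt "0 0.1 0 0"

```text
clock: 12.68
eef_pos: [0.4804, 0.3575, 0.0694]
eef_rot: [-0.062, -0.704, 0.704, 0.061]
contact_force: [-2.7, -2.8, 8.9]
width: 0.0495
```

Call:
step_arm --grip 100 --pt "0 0 0 0" --pt "0 0 0 0" --pt "0 0 0 0" --pt "0 0 0 0" --pt "0 0 0 0" --pt "0 0 0 0" --pt "0 -3 0 0" --pt "0 -7 0 0" --pt "0 -11 0 0" --pt "0 -14 0 0"

```text
clock: 13.52
eef_pos: [0.4807, 0.358, 0.2111]
eef_rot: [0.062, 0.705, -0.704, -0.061]
contact_force: [0.8, 0.8, 0.4]
width: 0.0921
```

```bash
python3 - <<'E'
from h import *
go(.6356,-.1588,.2,21.5)
E
```

```text
t 13.52 row [-24.21   1.05  48.22] turn 1.021 or -2.12 j7 -2.56 jaw -100.0 daz -0.89 ydown [ 0.002  0.002 -1.   ] pos [0.4807 0.358  0.2111]
```

Call:
step_arm --pt "-1.8 0.5 3.6 0.05" --pt "-3.6 0.8 7.2 0.1" --pt "-5.4 1 10.8 0.15" --pt "-7.2 1 14.4 0.21" --pt "-9 1 18 0.28" --pt "-10.8 1 21.6 0.35" --pt "-12.6 1 25.2 0.43" --pt "-14.4 1 28.8 0.5" --pt "-16.2 1 32.4 0.58" --pt "-18 1 36 0.66"

```text
clock: 14.35
eef_pos: [0.5953, -0.0303, 0.1982]
eef_rot: [0.288, 0.646, -0.646, -0.288]
contact_force: [0.7, -0.0, -1.0]
width: 0.092
```

```bash
python3 - <<'E'
from h import *
go(.6356,-.1588,.2,21.5)
E
```

```text
t 14.35 row [-12.25  -0.18   5.6 ] turn 0.358 or -2.784 j7 -2.43 jaw -138.0 daz -0.19 ydown [ 0.  0. -1.] pos [ 0.5953 -0.0303  0.1982]
```

Call:
step_arm --pt "-3 -0.1 1.4 0.07" --pt "-6 -0.1 2.8 0.15" --pt "-9 -0.1 4.2 0.24" --pt "-11 -0.1 5 0.32" --pt "-12.25 -0.1 5.6 0.358" --pt "-12.25 -0.1 5.6 0.358" --pt "-12.25 -0.1 5.6 0.358"

```text
clock: 14.93
eef_pos: [0.6356, -0.1559, 0.1986]
eef_rot: [0.396, 0.586, -0.585, -0.397]
contact_force: [0.1, 1.1, 0.5]
width: 0.0919
```

```bash
python3 - <<'E'
from h import *
c=robot.calibration('wrist')
go(.6356,-.1588,.019,21.5)
im=robot.get_image('wrist');cv2.imwrite('pics/w4.png',im)
a=np.radians(-68.5);u=np.array([np.cos(a),np.sin(a)]);v=np.array([-u[1],u[0]])
print(proj(c,[[*(np.array([.6356,-.1588])+sx*.033*u+sy*.02*v),.034] for sx,sy in((1,1),(1,-1),(-1,-1),(-1,1))]).round(0).tolist())
# stack check in top picture
im=robot.get_image('top');cv2.imwrite('pics/top3.png',im);c=robot.calibration('top')
H,S,V=cv2.split(cv2.cvtColor(im,cv2.COLOR_BGR2HSV))
cv2.imwrite('pics/c3.png',cv2.resize(im[170:250,100:200],None,fx=6,fy=6,interpolation=cv2.INTER_CUBIC))
E
```

```text
t 14.93 row [-0.29 17.96  0.1 ] turn 0.005 or -3.137 j7 -2.54 jaw -158.2 daz -0.0 ydown [-0.001  0.001 -1.   ] pos [ 0.6356 -0.1559  0.1986]
[[262.0, 163.0], [302.0, 163.0], [301.0, 225.0], [263.0, 225.0]]
```

View pics/w4.png

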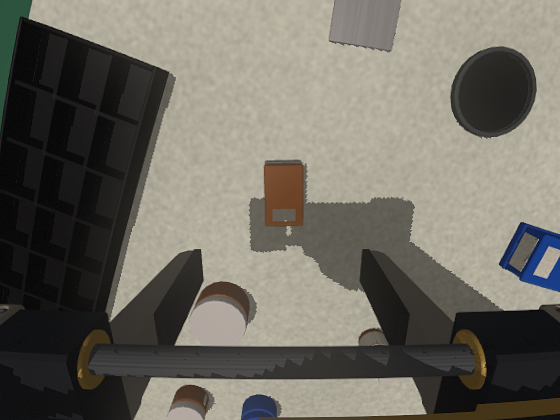

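View pics/c3.png

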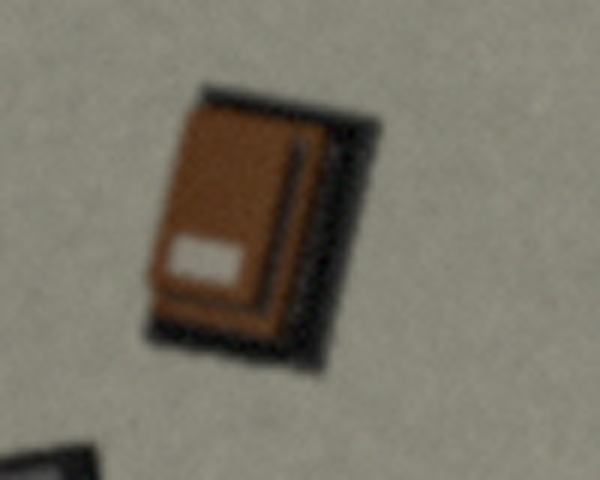

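The small lid spans columns 264–303, rows 164–226, against predicted 262–302 and 163–225. In the crop the medium sits squarely on the large. I check the offset numerically.

```bash
python3 - <<'E'
from h import *
c=robot.calibration('top')
def cor(ctr,z,a,b,yaw=-10):
    t=np.radians(yaw);u=np.array([np.cos(t),np.sin(t)]);v=np.array([-u[1],u[0]])
    return ((proj(c,[[*(np.array(ctr)+sx*a*u+sy*b*v),z] for sx,sy in((1,1),(1,-1),(-1,-1),(-1,1))])-[100,170])*6+2.5).round(0).tolist()
print('M',cor((.480,.3575),.086,.042,.025))
print('L',cor((.478,.3578),.048,.05,.03))
print('T',cor((.480,.3556),.010,.063,.043))
E
```

```text
M [[188.0, 102.0], [297.0, 124.0], [253.0, 303.0], [144.0, 282.0]]
L [[200.0, 104.0], [327.0, 130.0], [277.0, 338.0], [148.0, 313.0]]
T [[203.0, 85.0], [380.0, 120.0], [319.0, 377.0], [139.0, 341.0]]
```

Call:
step_arm --pt "-0.2 4 0.1 0" --pt "-0.2 8 0.1 0" --pt "-0.2 12 0.1 0" --pt "-0.2 14.5 0.1 0" --pt "-0.2 16.3 0.1 0" --pt "-0.2 17.4 0.1 0" --pt "-0.2 17.9 0.1 0" --pt "-0.2 17.9 0.1 0"

```text
clock: 15.7
eef_pos: [0.6354, -0.1576, 0.0196]
eef_rot: [0.396, 0.586, -0.585, -0.397]
contact_force: [-0.1, 0.6, 0.3]
width: 0.092
```

Call:
step_arm --grip 0 --pt "0 0 0 0" --pt "0 0 0 0" --pt "0 0 0 0" --pt "0 0 0 0" --pt "0 0 0 0" --pt "0 0 0 0" --pt "0 0 0 0" --pt "0 0 0 0" --pt "0 0 0 0" --pt "0 0 0 0"

```text
clock: 16.53
eef_pos: [0.6355, -0.159, 0.0201]
eef_rot: [-0.397, -0.585, 0.585, 0.397]
contact_force: [-1.0, -0.7, 1.5]
width: 0.0397
```

Call:
step_arm --pt "0 -1 0 0" --pt "0 -3 0 0" --pt "0 -6 0 0" --pt "0 -9 0 0" --pt "0 -12 0 0" --pt "0 -15 0 0" --pt "0 -17 0 0" --pt "0 -18 0 0" --pt "0 -18 0 0"

```text
clock: 17.28
eef_pos: [0.637, -0.1592, 0.2031]
eef_rot: [0.399, 0.586, -0.584, -0.395]
contact_force: [0.7, -1.1, -1.3]
width: 0.0402
```

The projected corners match the crop to about a pixel, so the medium is centred within about 2–3 mm. The small one is lifted.

```bash
python3 - <<'E'
from h import *
go(.480,.3575,.2,80)
E
```

```text
t 17.28 row [53.82  0.19 -4.5 ] turn -1.018 or 2.124 j7 -2.53 jaw -158.3 daz 0.89 ydown [ 0.005 -0.001 -1.   ] pos [ 0.637  -0.1592  0.2031]
```

Call:
step_arm --pt "1.5 0 -0.1 -0.1" --pt "4.5 0 -0.4 -0.2" --pt "8 0 -0.7 -0.3" --pt "11.5 0 -1 -0.4" --pt "15 0 -1.3 -0.5" --pt "18.5 0 -1.6 -0.6" --pt "22 0 -1.9 -0.7" --pt "25.5 0 -2.2 -0.8" --pt "29 0 -2.5 -0.9" --pt "32.5 0 -2.8 -1"

```text
clock: 18.12
eef_pos: [0.5397, 0.1546, 0.1983]
eef_rot: [-0.065, -0.704, 0.704, 0.067]
contact_force: [0.5, 0.2, -0.6]
width: 0.0398
```

```bash
python3 - <<'E'
from h import *
go(.480,.3575,.2,80)
E
```

```text
t 18.12 row [  9.65  -0.17 -18.82] turn -0.013 or 3.129 j7 -2.19 jaw -100.7 daz 0.36 ydown [-0.003 -0.001 -1.   ] pos [0.5397 0.1546 0.1983]
```

Call:
step_arm --pt "1.6 0 -3.1 0" --pt "3.3 0 -6.4 0" --pt "5 0 -9.7 -0.01" --pt "6.6 0 -12.9 -0.013" --pt "8 0 -15.6 -0.013" --pt "9 0 -17.5 -0.013" --pt "9.5 0 -18.5 -0.013" --pt "9.65 0 -18.8 -0.013" --pt "9.65 0 -18.8 -0.013" --pt "9.65 0 -18.8 -0.013"

```text
clock: 18.95
eef_pos: [0.4834, 0.3544, 0.1993]
eef_rot: [-0.064, -0.704, 0.705, 0.064]
contact_force: [0.7, -0.7, -1.3]
width: 0.0397
```

```bash
python3 - <<'E'
from h import *
go(.480,.3575,.1055,80)
E
```

```text
t 18.95 row [ 0.39  9.38 -0.26] turn -0.007 or 3.135 j7 -2.56 jaw -100.4 daz 0.01 ydown [-0.001 -0.002 -1.   ] pos [0.4834 0.3544 0.1993]
```

Call:
step_arm --pt "0.25 2 -0.1 0" --pt "0.25 4.5 -0.1 0" --pt "0.25 6.5 -0.1 0" --pt "0.25 8 -0.1 0" --pt "0.25 8.8 -0.1 0" --pt "0.25 9.1 -0.1 0" --pt "0.25 9.1 -0.1 0" --pt "0.25 9.1 -0.1 0" --pt "0.25 9.1 -0.1 0"

```text
clock: 19.7
eef_pos: [0.4813, 0.3581, 0.1103]
eef_rot: [0.064, 0.705, -0.704, -0.063]
contact_force: [0.1, 1.9, -1.0]
width: 0.0399
```

```bash
python3 - <<'E'
from h import *
go(.480,.3575,.1055,80)
E
```

```text
t 19.7 row [0.12 0.48 0.08] turn -0.005 or 3.136 j7 -2.61 jaw -100.3 daz 0.0 ydown [ 0.002  0.001 -1.   ] pos [0.4813 0.3581 0.1103]
```

Call:
step_arm --pt "0.1 0.1 0 0" --pt "0.1 0.2 0 0" --pt "0.1 0.3 0 0" --pt "0.1 0.4 0 0" --pt "0.1 0.4 0 0" --pt "0.1 0.4 0 0"

```text
clock: 20.2
eef_pos: [0.4797, 0.3582, 0.1061]
eef_rot: [0.063, 0.704, -0.704, -0.063]
contact_force: [-0.9, -1.4, 6.2]
width: 0.0397
```

Contact is felt, so I release and then go to the wide jar.

Call:
step_arm --grip 100 --pt "0 0 0 0" --pt "0 0 0 0" --pt "0 0 0 0" --pt "0 0 0 0" --pt "0 0 0 0" --pt "0 0 0 0" --pt "0 0 0 0" --pt "0 -3 0 0" --pt "0 -6 0 0" --pt "0 -10 0 0"

```text
clock: 21.03
eef_pos: [0.4782, 0.357, 0.204]
eef_rot: [-0.062, -0.703, 0.705, 0.065]
contact_force: [1.0, 0.6, 0.1]
width: 0.0918
```

```bash
python3 - <<'E'
from h import *
go(.6464,.0068,.2,90)
E
```

```text
t 21.03 row [-22.78   0.43  31.46] turn -0.179 or 2.963 j7 -2.57 jaw -100.3 daz -0.63 ydown [-0.004 -0.003 -1.   ] pos [0.4782 0.357  0.204 ]
```

Call:
step_arm --pt "-2 0 2.7 -0.02" --pt "-4.3 0.2 6 -0.04" --pt "-6.6 0.3 9.1 -0.06" --pt "-9 0.3 12.4 -0.08" --pt "-11.3 0.3 15.6 -0.1" --pt "-13.7 0.3 18.9 -0.12" --pt "-16 0.3 22 -0.14" --pt "-18.5 0.3 25.5 -0.16" --pt "-20.8 0.3 28.7 -0.179" --pt "-22.78 0.3 31.46 -0.179"

```text
clock: 21.87
eef_pos: [0.6484, 0.0042, 0.2021]
eef_rot: [-0.001, -0.707, 0.707, 0.0]
contact_force: [0.0, 0.9, -0.2]
width: 0.0915
```

Call:
step_arm --pt "0 0 0 0" --pt "0 0 0 0"

```text
clock: 22.03
eef_pos: [0.6479, 0.0047, 0.2015]
eef_rot: [-0.002, -0.707, 0.707, 0.002]
contact_force: [-0.6, 0.6, -0.6]
width: 0.0917
```

```bash
python3 - <<'E'
from h import *
c=robot.calibration('wrist')
go(.6464,.0068,.2,90)
im=robot.get_image('wrist');cv2.imwrite('pics/w5.png',im)
def ring(x,y,z,r):
    a=np.linspace(0,2*np.pi,72);p=proj(c,np.c_[x+r*np.cos(a),y+r*np.sin(a),0*a+z]);return p.min(0).round(0),p.max(0).round(0)
print('JW lid',ring(.6464,.0068,.046,.033),'JN lid',ring(.6395,.1728,.040,.025))
H,S,V=cv2.split(cv2.cvtColor(im,cv2.COLOR_BGR2HSV));p=proj(c,[[.6464,.0068,.046]])[0];print(p)
for q in (p,p+[0,-60],p+[60,0]): print(cv2.cvtColor(im,cv2.COLOR_BGR2HSV)[int(q[1]),int(q[0])])
E
```

```text
t 22.03 row [ 0.15  0.15 -0.21] turn -0.005 or 3.136 j7 -1.73 jaw -90.3 daz 0.0 ydown [-0.001 -0.001 -1.   ] pos [0.6479 0.0047 0.2015]
JW lid (array([246., 168.]), array([312., 232.])) JN lid (array([ 97., 184.]), array([144., 230.]))
[279.27109156 201.28691744]
[ 14  25 150]
[ 23  30 151]
[ 22  32 144]
```

View pics/w5.png

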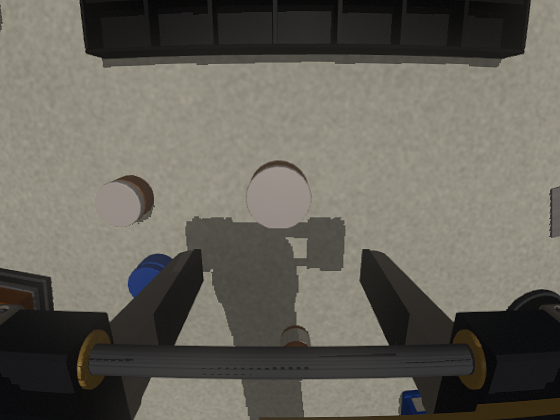

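The wide lid spans columns 246–311, rows 167–229, about 2 mm further out than estimated (x≈0.648). The narrow lid, at rows 181–226, puts that jar at x≈0.642. I descend on the wide jar.

Call:
step_arm --pt "0 4 -0.15 0" --pt "0 8 -0.15 0" --pt "0 11.5 -0.15 0" --pt "0 14 -0.15 0" --pt "0 15.8 -0.15 0" --pt "0 17 -0.15 0" --pt "0 17.4 -0.15 0" --pt "0 17.4 -0.15 0"

```text
clock: 22.75
eef_pos: [0.6471, 0.0108, 0.0276]
eef_rot: [-0.001, 0.707, -0.707, 0.0]
contact_force: [-0.3, 1.2, -0.2]
width: 0.0916
```

Call:
step_arm --grip 0 --pt "0 0 0 0" --pt "0 0 0 0" --pt "0 0 0 0" --pt "0 0 0 0" --pt "0 0 0 0" --pt "0 0 0 0" --pt "0 0 0 0" --pt "0 0 0 0"

```text
clock: 23.42
eef_pos: [0.6483, 0.009, 0.0292]
eef_rot: [-0.001, -0.707, 0.707, -0.0]
contact_force: [-0.6, -0.7, 5.9]
width: 0.0654
```

Call:
step_arm --pt "0 -1 0 0" --pt "0 -3 0 0" --pt "0 -6 0 0" --pt "0 -9 0 0" --pt "0 -12 0 0" --pt "0 -13 0 0" --pt "0 -13 0 0"

```text
clock: 24.0
eef_pos: [0.6494, 0.0095, 0.1613]
eef_rot: [0.002, 0.707, -0.707, 0.002]
contact_force: [0.5, -0.4, -1.3]
width: 0.0656
```

```bash
python3 - <<'E'
from h import *
go(.466,-.338,.16,90)
E
```

```text
t 24.0 row [1.832e+01 2.000e-02 3.476e+01] turn -0.0 or 3.141 j7 -1.74 jaw -90.0 daz -0.64 ydown [ 0.006  0.    -1.   ] pos [0.6494 0.0095 0.1613]
```

Call:
step_arm --pt "0.6 0 1.2 0" --pt "2 0 3.8 0" --pt "3.7 0 7 0" --pt "5.5 0 10.4 0" --pt "7.3 0 13.8 0" --pt "9.1 0 17.2 0" --pt "10.9 0 20.6 0" --pt "12.7 0 24 0" --pt "14.5 0 27.4 0" --pt "16 0 30.4 0"

```text
clock: 24.83
eef_pos: [0.4831, -0.297, 0.1553]
eef_rot: [-0.001, 0.708, -0.707, -0.003]
contact_force: [0.7, -0.5, -1.7]
width: 0.0654
```

Call:
step_arm --pt "1.2 0 2.4 0" --pt "1.9 0 3.7 0" --pt "2.3 0 4.36 0" --pt "2.3 0 4.36 0" --pt "2.3 0 4.36 0" --pt "2.3 0 4.36 0"

```text
clock: 25.33
eef_pos: [0.4649, -0.3364, 0.1573]
eef_rot: [-0.001, 0.708, -0.707, 0.0]
contact_force: [0.4, 0.4, -1.2]
width: 0.0653
```

```bash
python3 - <<'E'
from h import *
go(.466,-.338,.031,90)
c=robot.calibration('wrist');im=robot.get_image('wrist');cv2.imwrite('pics/w6.png',im)
a=np.linspace(0,2*np.pi,72);p=proj(c,np.c_[.466+.046*np.cos(a),-.338+.046*np.sin(a),0*a+.01]);print('dish rim',p.min(0),p.max(0))
s=robot.sense()['eef_pos'];p=proj(c,np.c_[s[0]+.033*np.cos(a),s[1]+.033*np.sin(a),0*a+s[2]+.019]);print('lid',p.min(0),p.max(0))
E
```

```text
t 25.33 row [-0.12 12.63  0.18] turn 0.002 or -3.14 j7 -1.07 jaw -89.9 daz -0.0 ydown [-0.001  0.002 -1.   ] pos [ 0.4649 -0.3364  0.1573]
dish rim [236.101818   153.30008681] [330.53084521 244.53517188]
lid [214.67716655 228.75237413] [349.96840636 347.37746465]
```

View pics/w6.png

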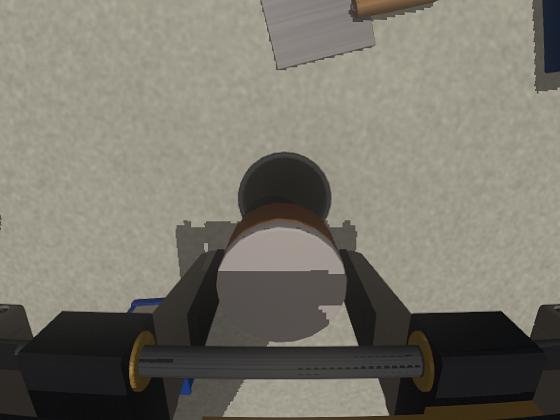

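The dish is at columns 238–331 with its top at row 152, matching the prediction within 1–2 px. The jar lid is at columns 217–347, centred between the pads. I lower.

Call:
step_arm --pt "0 3 0.2 0" --pt "0 6 0.2 0" --pt "0 8.5 0.2 0" --pt "0 10.5 0.2 0" --pt "0 11.6 0.2 0" --pt "0 12.1 0.2 0" --pt "0 12.3 0.2 0" --pt "0 12.3 0.2 0"

```text
clock: 26.05
eef_pos: [0.4652, -0.3401, 0.0356]
eef_rot: [-0.0, -0.707, 0.707, -0.0]
contact_force: [-0.5, -0.2, -1.1]
width: 0.0655
```

Call:
step_arm --pt "0 0.1 0 0" --pt "0 0.1 0 0" --pt "0 0.2 0 0" --pt "0 0.2 0 0"

```text
clock: 26.38
eef_pos: [0.4647, -0.3405, 0.0337]
eef_rot: [-0.0, -0.707, 0.707, -0.0]
contact_force: [-0.5, 0.0, -2.5]
width: 0.0654
```

Call:
step_arm --pt "0 0.1 0 0" --pt "0 0.1 0 0" --pt "0 0.2 0 0" --pt "0 0.2 0 0"

```text
clock: 26.72
eef_pos: [0.4648, -0.3405, 0.0332]
eef_rot: [-0.0, -0.707, 0.707, 0.0]
contact_force: [-3.7, 2.8, 15.5]
width: 0.0653
```

Call:
step_arm --grip 100 --pt "0 0 0 0" --pt "0 0 0 0" --pt "0 0 0 0" --pt "0 0 0 0" --pt "0 0 0 0" --pt "0 0 0 0" --pt "0 -3 0 0" --pt "0 -7 0 0" --pt "0 -11 0 0" --pt "0 -15 0 0"

```text
clock: 27.55
eef_pos: [0.4641, -0.3399, 0.1824]
eef_rot: [-0.0, 0.707, -0.707, -0.0]
contact_force: [0.7, -1.0, -0.0]
width: 0.0919
```

```bash
python3 - <<'E'
from h import *
go(.642,.1728,.19,90)
E
```

```text
t 27.55 row [-17.78  -0.74 -51.27] turn -0.0 or 3.141 j7 -1.06 jaw -90.0 daz 0.9 ydown [-0.001  0.001 -1.   ] pos [ 0.4641 -0.3399  0.1824]
```

Call:
step_arm --pt "-1.3 -0.7 -3.7 0" --pt "-2.6 -0.7 -7.5 0" --pt "-3.9 -0.7 -11.2 0" --pt "-5.2 -0.7 -15 0" --pt "-6.5 -0.7 -18.7 0" --pt "-7.8 -0.7 -22.5 0" --pt "-9.1 -0.7 -26.2 0" --pt "-10.4 -0.7 -30 0" --pt "-11.7 -0.7 -33.7 0" --pt "-13 -0.7 -37.5 0"

```text
clock: 28.38
eef_pos: [0.5949, 0.0364, 0.188]
eef_rot: [-0.0, -0.707, 0.707, 0.0]
contact_force: [0.7, -0.3, 0.3]
width: 0.0916
```

Call:
step_arm --pt "-1.3 0 -3.7 0" --pt "-2.6 0 -7.5 0" --pt "-3.9 0 -11.2 0" --pt "-4.6 0 -13.2 0" --pt "-4.78 0 -13.77 0" --pt "-4.78 0 -13.77 0" --pt "-4.78 0 -13.77 0"

```text
clock: 28.97
eef_pos: [0.6422, 0.1709, 0.1875]
eef_rot: [-0.0, -0.707, 0.708, 0.001]
contact_force: [-0.8, -0.2, 0.5]
width: 0.0919
```

```bash
python3 - <<'E'
from h import *
c=robot.calibration('wrist')
go(.642,.1728,.021,90)
im=robot.get_image('wrist');cv2.imwrite('pics/w7.png',im)
a=np.linspace(0,2*np.pi,72);p=proj(c,np.c_[.642+.025*np.cos(a),.1728+.025*np.sin(a),0*a+.04]);print('lid',p.min(0),p.max(0))
# stacks from the top camera
im2=robot.get_image('top');c=robot.calibration('top')
cv2.imwrite('pics/c7.png',np.hstack([cv2.resize(im2[170:250,100:160],None,fx=6,fy=6,interpolation=cv2.INTER_CUBIC),cv2.resize(im2[180:260,355:415],None,fx=6,fy=6,interpolation=cv2.INTER_CUBIC)]))
t=np.radians(-10);u=np.array([np.cos(t),np.sin(t)]);v=np.array([-u[1],u[0]])
print('S',((proj(c,[[*(np.array([.480,.3578])+sx*.033*u+sy*.02*v),.120] for sx,sy in((1,1),(1,-1),(-1,-1),(-1,1))])-[100,170])*6+2.5).round(0).tolist())
for n,x,y,z,r in(('JW',.4655,-.340,.05,.033),('dish',.466,-.3385,.01,.046)):
    p=(proj(c,np.c_[x+r*np.cos(a),y+r*np.sin(a),0*a+z])-[355,180])*6+2.5+[360,0];print(n,p.min(0).round(0),p.max(0).round(0))
E
```

```text
t 28.97 row [-0.   16.65 -0.21] turn -0.001 or 3.141 j7 -2.02 jaw -90.1 daz 0.0 ydown [-0.001 -0.001 -1.   ] pos [0.6422 0.1709 0.1875]
lid [253.63932796 176.72248104] [304.8555404  226.14474777]
S [[176.0, 108.0], [265.0, 126.0], [230.0, 270.0], [140.0, 252.0]]
JW [499. 155.] [641. 295.]
dish [450. 141.] [644. 332.]
```

View pics/w7.png

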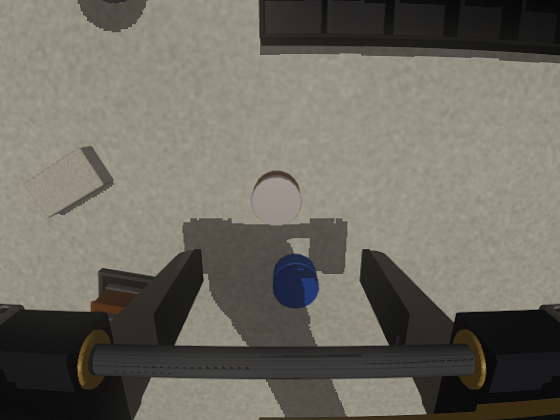

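View pics/c7.png

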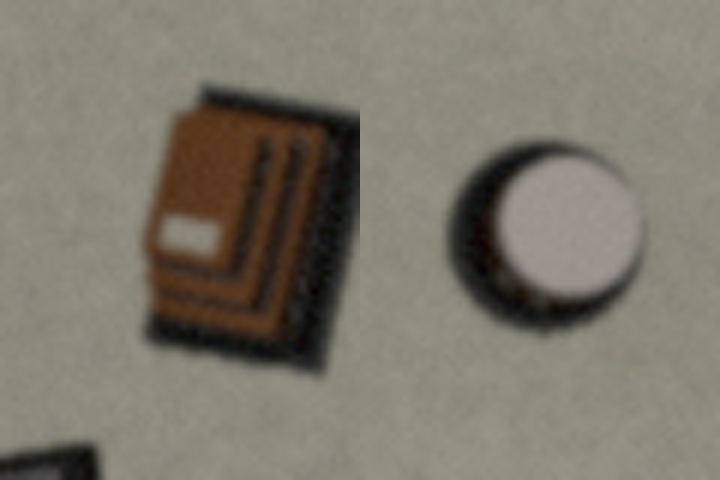

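All three cassettes are stacked, with the lid corners as predicted. The wide jar's lid is at columns 495–643 in the crop, centred in the dish. The narrow lid spans columns 251–302 with the blue jar clear behind it, which gives y≈0.1745. I descend.

Call:
step_arm --pt "0 4 -0.3 0" --pt "0 8 -0.3 0" --pt "0 11.5 -0.3 0" --pt "0 13.7 -0.3 0" --pt "0 15.3 -0.3 0" --pt "0 16.2 -0.3 0" --pt "0 16.5 -0.3 0" --pt "0 16.5 -0.3 0"

```text
clock: 29.73
eef_pos: [0.6425, 0.1742, 0.0231]
eef_rot: [-0.0, -0.707, 0.707, 0.001]
contact_force: [0.7, 0.0, 1.0]
width: 0.092
```

Call:
step_arm --grip 0 --pt "0 0 0 0" --pt "0 0 0 0" --pt "0 0 0 0" --pt "0 0 0 0" --pt "0 0 0 0" --pt "0 0 0 0" --pt "0 0 0 0" --pt "0 0 0 0" --pt "0 0 0 0"

```text
clock: 30.48
eef_pos: [0.6425, 0.1755, 0.0233]
eef_rot: [-0.0, -0.707, 0.707, 0.0]
contact_force: [-0.1, 0.0, 1.6]
width: 0.0493
```

Call:
step_arm --pt "0 -1 0 0" --pt "0 -3 0 0" --pt "0 -6 0 0" --pt "0 -9 0 0" --pt "0 -12 0 0" --pt "0 -14 0 0" --pt "0 -15 0 0" --pt "0 -15 0 0"

```text
clock: 31.15
eef_pos: [0.6437, 0.1759, 0.1761]
eef_rot: [0.002, 0.708, -0.707, 0.002]
contact_force: [-0.2, 0.8, -0.1]
width: 0.0492
```

```bash
python3 - <<'E'
from h import *
go(.4655,-.340,.17,90)
E
```

```text
t 31.15 row [17.81  0.46 51.6 ] turn -0.0 or 3.141 j7 -2.03 jaw -90.0 daz -0.9 ydown [ 0.005  0.001 -1.   ] pos [0.6437 0.1759 0.1761]
```

Call:
step_arm --pt "0.4 0 1.2 0" --pt "1.3 0 3.8 0" --pt "2.5 0 7.2 0" --pt "3.6 0 10.6 0" --pt "4.8 0 14 0" --pt "6 0 17.4 0" --pt "7.2 0 20.8 0" --pt "8.4 0 24.2 0" --pt "9.5 0 27.6 0" --pt "10.7 0 31 0"

```text
clock: 31.98
eef_pos: [0.5324, -0.1367, 0.1709]
eef_rot: [-0.001, 0.707, -0.707, -0.002]
contact_force: [0.2, -0.1, -0.7]
width: 0.0497
```

Call:
step_arm --pt "1.2 0 3.4 0" --pt "2.4 0 6.8 0" --pt "3.5 0 10.2 0" --pt "4.7 0 13.6 0" --pt "5.8 0 16.8 0" --pt "6.6 0 19 0" --pt "7 0 20.2 0" --pt "7.1 0 20.6 0" --pt "7.1 0 20.6 0" --pt "7.1 0 20.6 0"

```text
clock: 32.82
eef_pos: [0.4647, -0.3386, 0.1724]
eef_rot: [-0.001, 0.708, -0.706, 0.0]
contact_force: [-0.5, -0.1, -1.3]
width: 0.0495
```

```bash
python3 - <<'E'
from h import *
go(.466,-.340,.073,90)
E
```

```text
t 32.82 row [-0.14  9.94  0.15] turn 0.002 or -3.14 j7 -1.07 jaw -89.9 daz -0.0 ydown [-0.001  0.002 -1.   ] pos [ 0.4647 -0.3386  0.1724]
```

Call:
step_arm --pt "-0.1 2 0 0" --pt "-0.1 4.5 0 0" --pt "-0.1 6.5 0 0" --pt "-0.1 8 0 0" --pt "-0.1 9 0 0" --pt "-0.1 9.4 0 0" --pt "-0.1 9.5 0 0" --pt "-0.1 9.5 0 0" --pt "-0.1 9.5 0 0"

```text
clock: 33.57
eef_pos: [0.4661, -0.3406, 0.0791]
eef_rot: [-0.0, -0.707, 0.707, -0.001]
contact_force: [0.4, -0.8, -1.1]
width: 0.0496
```

Call:
step_arm --pt "0 0.1 0 0" --pt "0 0.1 0 0" --pt "0 0.2 0 0" --pt "0 0.2 0 0"

```text
clock: 33.9
eef_pos: [0.4653, -0.3407, 0.0762]
eef_rot: [-0.0, -0.707, 0.707, 0.0]
contact_force: [-0.1, -0.8, -0.3]
width: 0.0493
```

Call:
step_arm --pt "0 0.1 0 0" --pt "0 0.1 0 0" --pt "0 0.2 0 0" --pt "0 0.2 0 0"

```text
clock: 34.23
eef_pos: [0.4651, -0.3405, 0.0739]
eef_rot: [-0.0, 0.707, -0.707, -0.0]
contact_force: [0.4, -0.1, -1.5]
width: 0.0494
```

Call:
step_arm --pt "0 0.1 0 0" --pt "0 0.1 0 0" --pt "0 0.2 0 0" --pt "0 0.2 0 0"

```text
clock: 34.57
eef_pos: [0.4654, -0.3406, 0.0732]
eef_rot: [-0.0, -0.707, 0.707, 0.0]
contact_force: [-3.7, 2.3, 8.8]
width: 0.0491
```

Contact at the expected height, so I release, rise and move aside.

Call:
step_arm --grip 100 --pt "0 0 0 0" --pt "0 0 0 0" --pt "0 0 0 0" --pt "0 0 0 0" --pt "0 0 0 0" --pt "0 0 0 0" --pt "0 0 0 0" --pt "0 -3 0 0" --pt "0 -7 0 0" --pt "0 -11 0 0"

```text
clock: 35.4
eef_pos: [0.4645, -0.3399, 0.1823]
eef_rot: [-0.001, 0.708, -0.706, -0.001]
contact_force: [1.6, -1.1, 0.2]
width: 0.0919
```

Call:
step_arm --pt "0 -4 0 0" --pt "2 -6 3 0" --pt "5 -6 6 0" --pt "8 -6 9 0" --pt "11 -6 12 0" --pt "14 -6 15 0" --pt "16 -6 18 0" --pt "17 -6 20 0" --pt "17 -6 20 0" --pt "17 -6 20 0"

```text
clock: 36.23
eef_pos: [0.2941, -0.5412, 0.2417]
eef_rot: [0.001, 0.707, -0.707, -0.001]
contact_force: [0.2, -0.3, 0.3]
width: 0.0917
```

```bash
python3 - <<'E'
from h import *
print(robot.sense()['eef_pos'])
im2=robot.get_image('top');c=robot.calibration('top')
a=cv2.resize(im2[170:250,100:160],None,fx=6,fy=6,interpolation=cv2.INTER_CUBIC);b=cv2.resize(im2[180:260,355:415],None,fx=6,fy=6,interpolation=cv2.INTER_CUBIC)
cv2.imwrite('pics/c8.png',np.hstack([a,b]))
cv2.imwrite('pics/s8.png',robot.get_image('scene'))
t=np.linspace(0,2*np.pi,72)
for n,x,y,z,r in(('JN',.4655,-.3405,.09,.025),('JW',.4655,-.340,.05,.033)):
    p=(proj(c,np.c_[x+r*np.cos(t),y+r*np.sin(t),0*t+z])-[355,180])*6+2.5+[360,0];print(n,p.min(0).round(0),p.max(0).round(0))
d=cv2.absdiff(cv2.imread('pics/top0.png'),im2).max(2)
for n,(u,v) in dict(bottle=(272,221),carton=(132,146),spatula=(405,162),bluejar=(214,186)).items(): print(n,'max diff',np.percentile(d[v-14:v+14,u-22:u+22],98))
E
```

```text
[ 0.29412216 -0.54118883  0.24165522]
JN [537. 157.] [648. 266.]
JW [499. 155.] [641. 295.]
bottle max diff 7.0
carton max diff 7.0
spatula max diff 7.0
bluejar max diff 8.0
```

View pics/c8.png

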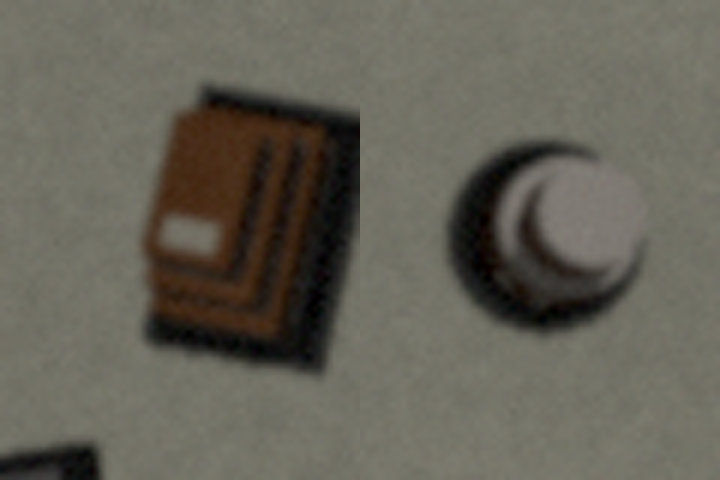

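View pics/s8.png

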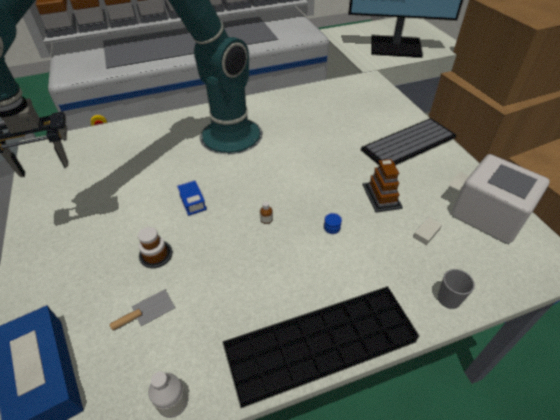

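Both stacks stand upright and concentric. The narrow lid, at columns 537–645, rows 155–268 in the crop, matches its predicted circle, and the bystanders have not moved. I hand in.

```bash
python3 -c "
from bench import robot
print(robot.finish_job())"
```

```text
the job is handed in; nothing more can be done
None
```

The job is handed in. The large, medium and small amber cassettes are stacked in the rectangular tray, and the narrow jar is on the wide one in the round dish, after about 36 s of the 136 s allowed.

- **Centring:** In the last top view, the small cassette and both jars looked centred to within about 3 mm by comparing predicted outlines by eye. The large and medium were checked the same way earlier and measured 2–3 mm off centre, with the large's yaw within about 0.1° of the tray's (measured before the others went on). The limit is 12 mm.
- **Upright and clear:** Both stacks stand upright in the scene view. Each piece was let go only after contact was felt at or near the expected height, and the arm was parked clear of everything.
- **Bystanders:** The bottle, carton, spatula and blue jar showed no change from the first picture. I did not run that check on the blue cassette, but it looks unmoved in the scene view.
- **Disagreement:** Measured tool positions differed from the targets by 2–4 mm at times, more than the aim but within tolerance. No check failed.

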